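Clip a repaired circuit board into the test fixture and scan it

ROBOT

A 7-joint arm with a two-finger parallel gripper is mounted at the origin on the work surface. World frame = base frame: x ahead of the robot, y to its left, z up, the work surface at z = 0. Lengths are in m, angles in rad, forces in N, time in s.
With the tool pointing down it reaches from about 0.4 to 0.85 m from the base axis. Payload 4.5 kg.
Tool frame: the origin (TCP) lies at the centre of the arm's flange, where the gripper is bolted on; the fingertips stand nose_length ahead of it and the grasp point (between the pads) lies 147 mm ahead of it (nose_length is the distance from the TCP to the fingertips, in m); z points along the fingers, y is the line along which they close (so a half turn about z gives the same grasp; the last joint's range is limited). The gripper opens to 88 mm and grips with 3 to 60 N. Pads are 18 mm wide; open, the fingers measure 123 mm over their backs; the gripper's body (75 mm by 187 mm) begins 45 mm behind the grasp point.
Start: joints at [-1.084, 0.689, -0.195, 1.565, 0.157, 0.902, -0.215], TCP at [0.273, 0.562, 0.405] pointing down, gripper open.
Joint ranges: [-3.01, 3.01], [-0.46, 2.08], [-1.47, 1.51], [0.13, 2.56], [-1, 4.14], [0.04, 2.09], [-2.66, 2.66]. Speed limits (rad/s): [2.57, 2.57, 3.14, 3.14, 3.14, 3.14, 3.14].

INTERFACE

Orientations are given as a unit quaternion [x, y, z, w].
In Python, from plant import * gives the robot as it stands.
- The arm moves only by the tool play_rows, never from a script. Its argument "rows" is a list that holds one entry, the list of rows, each a list of 6 numbers: the shift along the tool's x, y, z normalised to -1 to 1, where 1 is 0.5 m, then the turn, a rotation vector about the tool's x, y, z normalised to -1 to 1, where 1 is 0.5 rad. A call has 1 to 20 rows; each row is the pose to reach, as a shift and turn from the pose commanded when the call began, along the tool's axes at that moment; what a row does not reach only later rows make up. A row lasts 1/12 s, in which the tool goes at most 41.7 mm and 7.16 degrees, less where a joint would pass 70% of its speed; a pose out of reach is approached as far as the arm can. A call with a number of a shift or a turn outside -1 to 1 is refused whole. A call with a gripper value outside its range is refused whole. "claw" is the closure, from 0 (fully open) to 1 (shut), set as the call begins (left out, the last holds). The fingers move at their own pace and stop on an object; "squeeze" is the grip in N (left out, the last holds). Time passes only in rows, so rows that repeat a pose let the fingers close. It gives the time, the measured TCP pose, the force, the opening and the grip force at its end, in the units of the state.
- get_state(): the state, without advancing time (a new reading comes with each control period).
- snapshot(name): name is "scene" or "top" or "wrist"; returns a dict with "pixels" (400x640x3 uint8, blue, green, red), "camera_matrix" (3x3 intrinsics, pixels), "world_to_cam" (4x4, takes a point from world to camera coordinates); the wrist camera has in their place "mount" (4x4, takes a point from camera to tool coordinates, whose origin is the TCP and whose axes are the flange's). Camera axes: x right, y down, z forward; pixel columns grow to the right and rows downward; lengths in m; the calibration is good to about 2 mm. The wrist camera is an equidistant fisheye: a pixel r from the principal point sees the ray r / f radians off the axis. A picture is of the moment at which its call begins: read the wrist's pose just before it. There is no depth.
- finish_job(): hands the job in; it is judged then, once.
The state is a dict: "clock": time; "q": joint angles; "qd": joint speeds; "joint_torque": joint torques, N m; "tool_pos": TCP position; "eef_rot": TCP orientation; "contact_force": force on the tool from outside, world axes, zero at the start; "moment": the same for the moment, N m; "opening": opening from 0.0 (shut) to 1.0 (fully open); "finger_force": force on a finger pad.
Only numpy, scipy, OpenCV 4.12 (cv2) and the standard library are available. Lean on these libraries where they do the work, as an engineer would, in place of code of your own. Each camera call takes 0.05 s, during which the arm holds its last target. There are 200 camera calls.

TASK

Swing the fixture's spring clip up until it stays open, slide the long circuit board (the one with the transformer) under it, connector strip first and fully home against the stops, and then bring the clip down onto the board. Then take the pen-shaped code reader from its stand, hold it steady for a good second pointing straight at the barcode label on the board from about 5 cm away, and stand it back in its stand. Leave everything else on the bench where it is.

Things in the scene. Friction and masses are not known exactly. Their poses are not given: they have to be found in the camera images.
- fixture: Aluminium bed fixed to the bench, 250 x 110 mm, top 12 mm above the bench. Origin on the bench; x = insertion direction; bed from x = -125 to +125 mm. Two guide rails, 66 mm apart inside, 8 mm high above the bed, run from x = 0 to 57 mm, with flared mouths from x = -21 to 0 (82 mm apart at the mouth). Two stops (12 mm high) face at x = +56 mm. The clip is hinged at the far end.
- home (a point): Where transformer lies when the board is fully home: on the fixture's centre line at x = -38 mm of its origin, 32 mm above the bench (1 mm short of the stops). Axes as the fixture; the board's axes should agree with them.
- clip_hinge (a point): Axis of the clip's hinge, 36 mm above the bench, on the centre line at x = +85 mm of the fixture; axes as the fixture, the hinge turns about y.
- clip_lug (a point): Centre of the black upright lug on the clip's free end, to pinch across its sides: 22 mm along the clip, 14 mm thick (y), 28 mm high. At clip = 0 it is 70 mm behind (-x of) the hinge and 16 mm above it, its top 66 mm above the bench; it swings about the hinge, up and towards +x, axes turning with it. Arm 14 x 4 mm steel, 82 mm long from the hinge; pressing foot under the lug.
- clip (a joint): Clip angle (rad): -0.05 shut on nothing, 0 with its foot on the board, 0.8 fully open (lug 98 mm above the bench, 38 mm behind the hinge; arm's end 95 mm high, 57 mm behind the hinge). Snap action: above about 0.4 the spring throws it open and it stays open, below it is pressed shut; takes 1 to 4 N at the lug.
- transformer (a point): Centre of the transformer, the grip of the loose board: 34 (x) x 26 (y) x 30 mm high. The board is a green plate 130 (x) x 60 (y) x 5 mm, 0.16 kg, flat on the bench at first; this point is on its centre line, 20 mm above its underside, 93 mm behind its front (+x) edge, which carries a white connector strip (8 x 50, 10 mm high). Three capacitors (10 mm wide, 13 high) stand 29 mm behind it.
- label (a point): Centre of the white barcode label, 20 (x) x 30 (y) mm, on the board's upper face, 29 mm ahead (+x) of the transformer's centre and 14.5 mm below it; z is its normal.
- reader_mid (a point): Centre of the code reader, a grey round rod 140 mm long, 24 mm across (20 mm over its lowest 30 mm), 0.09 kg. z points to its upper end; the lens is the lower end, 70 mm from this point, and looks along -z. It stands loosely in the stand, lens 8 mm above the bench.
- stand: Reader stand fixed to the bench: foot 80 x 80 x 8 mm with a square socket 34 mm wide inside, flaring to about 50 mm at its top, 67 mm above the bench. Origin under the middle of the socket, on the bench; the socket's floor is 8 mm up.
Mind the look-alikes: they are no part of the job. Of the things shaped like the part that bears reader_mid, the grey one is meant.

How it is judged:
By the outcome, as a careful person would: the job done as asked, in the order asked, and still so for the second after the job is handed in, with the robot touching nothing.
It also fails if it takes over 72 s, if anything falls off the work surface, if the arm or the gripper's body presses on something with over 40 N, if the wrist force passes 120 N, or if a joint passes its speed limit or range.

## Working session

There is one attempt and no reset: what is moved stays moved. The work goes in short steps, Python scripts to look and compute and a tool call to move; the robot and the scene stay as the last step left them, time stands still between calls to the robot, and variables do not carry over. Pictures are saved under pics/ and viewed, at most 14 in all, crops included, and the job is handed in when it is done.

Besides the shell and the picture viewer there is one more tool, called after "Call:" as name(argument=value, ...) on one line, values as JSON. play_rows: Moves the arm, as the interface text tells. Its arguments: {"type":"object","properties":{"rows":{"type":"array"},"claw":{"type":"number"},"squeeze":{"type":"number"}},"required":["rows"]}

```bash
ls; mkdir -p pics
python3 - <<'E'
from plant import *
import cv2,numpy as np,pickle
s=get_state();print(s)
d={}
for n in("scene","top","wrist"):
    r=snapshot(n);d[n]=r;cv2.imwrite(f"pics/{n}0.png",r["pixels"])
    print(n,{k:np.round(v,4).tolist() for k,v in r.items() if k!="pixels"})
pickle.dump(d,open("s0.pkl","wb"))
a=np.hstack([d["scene"]["pixels"],d["top"]["pixels"]])
E
```

```text
pics
{'clock': 0.0, 'q': array([-1.08419478,  0.68999157, -0.1945341 ,  1.56631961,  0.15732911,
        0.90248181, -0.21510382]), 'qd': array([-1.16923601e-03,  4.19458463e-04, -4.25692519e-04,  9.71667814e-05,
       -5.37406139e-04, -7.54748204e-04,  1.59389079e-03]), 'joint_torque': array([-3.42812800e-04, -5.27566910e+01, -1.26688946e+00, -1.53428042e+01,
       -5.26316918e-02,  6.83962295e-03,  1.81807491e-04]), 'tool_pos': array([0.27330976, 0.56172121, 0.40391205]), 'eef_rot': array([ 2.24417353e-01,  9.74492708e-01, -8.91953758e-04, -1.35282090e-04]), 'contact_force': array([0.31928865, 0.31965789, 0.999811  ]), 'moment': array([-0.10437634, -0.01141715, -0.0084505 ]), 'finger_force': 0.0, 'opening': 0.9986465506067429}
scene {'camera_matrix': [[461.9021, 0.0, 312.4624], [0.0, 461.9021, 197.3539], [0.0, 0.0, 1.0]], 'world_to_cam': [[-0.6644, 0.7474, -0.0013, 0.3456], [0.6416, 0.5694, -0.5139, -0.2714], [-0.3833, -0.3422, -0.8579, 1.2859], [0.0, 0.0, 0.0, 1.0]]}
top {'camera_matrix': [[454.1206, 0.0, 321.4109], [0.0, 454.1206, 201.1246], [0.0, 0.0, 1.0]], 'world_to_cam': [[0.1251, -0.9921, -0.0033, -0.0763], [-0.972, -0.122, -0.2007, 0.5249], [0.1987, 0.0283, -0.9796, 0.8675], [0.0, 0.0, 0.0, 1.0]]}
wrist {'camera_matrix': [[309.7069, 0.0, 325.8652], [0.0, 309.7069, 200.6457], [0.0, 0.0, 1.0]], 'mount': [[-0.001, -0.9461, -0.3238, 0.0847], [1.0, -0.001, -0.0003, 0.0001], [-0.0, -0.3238, 0.9461, 0.0203], [0.0, 0.0, 0.0, 1.0]]}
```

View pics/scene0.png

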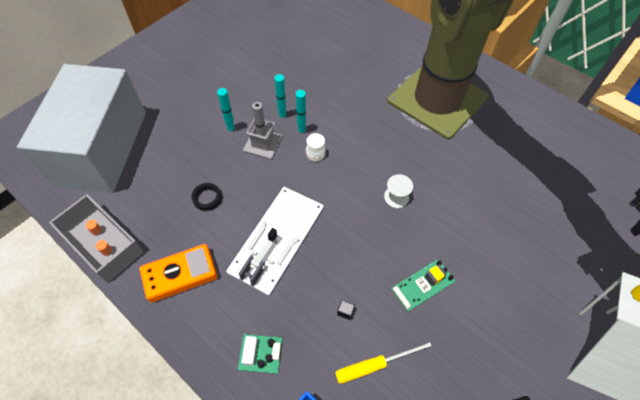

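View pics/top0.png

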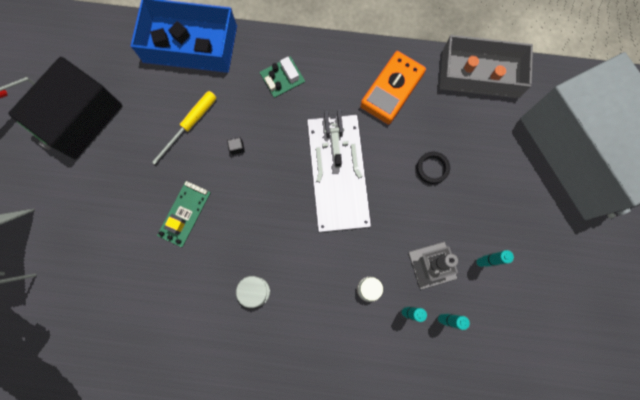

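Candidates. Board: long green one with the yellow transformer, top (184,213), against the small green one at top (282,76). Reader: grey one in the stand, top (440,262), against the teal rods at (495,259), (415,314) and (455,322). The fixture is at top (339,173). I'll check these in enlarged crops.

Run:
```python
import cv2,numpy as np,pickle
d=pickle.load(open("s0.pkl","rb"))
c=np.zeros((600,800,3),np.uint8)
def put(n,x,y,w,h,k,X,Y):
    i=cv2.resize(d[n]["pixels"][y:y+h,x:x+w],None,fx=k,fy=k,interpolation=cv2.INTER_CUBIC)
    c[Y:Y+h*k,X:X+w*k]=i
put("top",300,105,75,130,4,0,0)      # fixture 300x520
put("top",152,175,62,75,4,304,0)     # board 248x300
put("top",405,235,60,60,4,556,0)    # stand 240x240
put("scene",385,255,75,60,4,304,304) # board scene 300x240
put("scene",235,90,48,70,4,608,304)  # stand scene 192x280
cv2.imwrite("pics/c1.png",c)
```

```text
(no output)
```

View pics/c1.png

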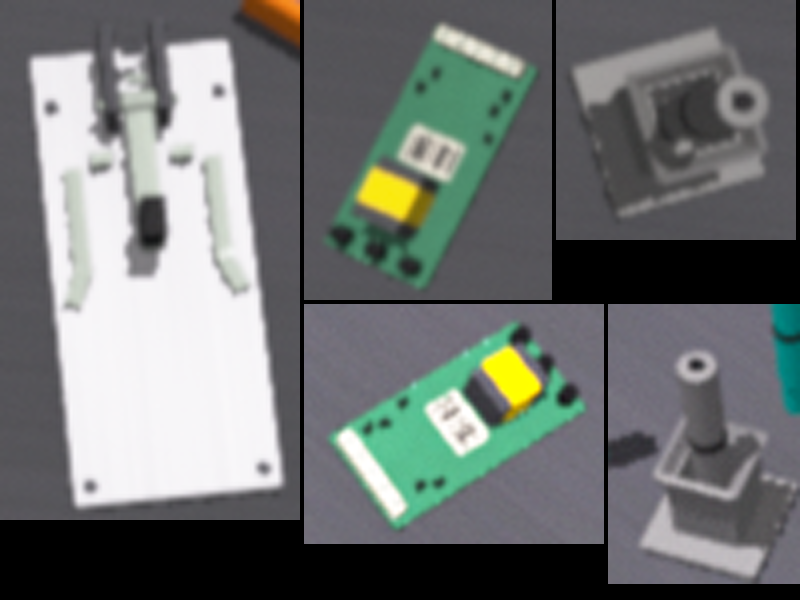

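The crop confirms the grey reader in the stand and the long board with its yellow transformer. The fixture bed corners in the crop are (30,58), (228,40), (283,487) and (77,507).

```bash
cat > h.py <<'E'
import numpy as np,pickle,cv2
from scipy.spatial.transform import Rotation as R
d=pickle.load(open("s0.pkl","rb"))
def ray(n,u,v,z,r=None):
    r=r or d[n];K=r["camera_matrix"];T=np.array(r["world_to_cam"])
    m=T[:3,:3].T;c=-m@T[:3,3];w=m@np.linalg.solve(K,[u,v,1]);return c+w*(z-c[2])/w[2]
def wray(r,s,u,v,z):
    K=np.array(r["camera_matrix"]);x=np.array([u-K[0,2],v-K[1,2]]);rr=np.hypot(*x);t=rr/K[0,0]
    w=np.array([*(x/rr*np.sin(t)),np.cos(t)]);M=np.array(r["mount"]);Q=R.from_quat(s["eef_rot"]).as_matrix()
    o=s["tool_pos"]+Q@M[:3,3];w=Q@M[:3,:3]@w;return o+w*(z-o[2])/w[2]
def wproj(r,s,p):
    M=np.array(r["mount"]);Q=R.from_quat(s["eef_rot"]).as_matrix()
    c=M[:3,:3].T@(Q.T@(np.array(p)-s["tool_pos"])-M[:3,3]);K=r["camera_matrix"]
    t=np.arctan2(np.hypot(c[0],c[1]),c[2]);e=c[:2]/np.hypot(c[0],c[1])
    return np.array([K[0][2],K[1][2]])+K[0][0]*t*e
E
python3 - <<'E'
from h import *
def cr(n,x,y,X,Y,k,pts,z):
    return np.array([ray(n,(u-X+.5)/k-.5+x,(v-Y+.5)/k-.5+y,z) for u,v in pts])
f=lambda a:print(np.round(a,4).tolist())
F=cr("top",300,105,0,0,4,[(30,58),(228,40),(283,487),(77,507)],.012)
f(F);f(F.mean(0));e=F[0]+F[1]-F[2]-F[3];print("len",np.linalg.norm(F[0]-F[3]),np.linalg.norm(F[1]-F[2]),np.linalg.norm(F[0]-F[1]),"yaw",np.degrees(np.arctan2(e[1],e[0])))
for nm,B in(("top",cr("top",152,175,304,0,4,[(432,32),(537,68),(420,288),(325,240)],.005)),("scene",cr("scene",385,255,304,304,4,[(400,528),(332,437),(515,322),(586,408)],.005))):
  f(B);f(B.mean(0));e=B[0]+B[1]-B[2]-B[3];print(nm,"len",np.linalg.norm(B[0]-B[3]),np.linalg.norm(B[1]-B[2]),np.linalg.norm(B[0]-B[1]),"yaw",np.degrees(np.arctan2(e[1],e[0])))
S=cr("top",405,235,556,0,4,[(572,68),(716,28),(765,170),(620,215)],.008);f(S);f(S.mean(0));print(np.linalg.norm(S[0]-S[1]),np.degrees(np.arctan2(*(S[0]-S[3])[1::-1])))
f(cr("top",405,235,556,0,4,[(742,101)],.148));f(cr("scene",235,90,608,304,4,[(697,366)],.148))
f(cr("scene",235,90,608,304,4,[(657,474),(696,423),(765,437),(733,493)],.067).mean(0))
# lug top & transformer top
f(cr("top",300,105,0,0,4,[(151,205)],.066));f(cr("top",152,175,304,0,4,[(392,191)],.035));f(cr("scene",385,255,304,304,4,[(512,375)],.035))
f(np.degrees(R.from_quat([ 2.24417353e-01,  9.74492708e-01, -8.91953758e-04, -1.35282090e-04]).as_euler("ZYX")))
E
```

```text
[[0.7175, 0.0453, 0.012], [0.7414, -0.0616, 0.012], [0.4978, -0.1175, 0.012], [0.4739, -0.0118, 0.012]]
[0.6077, -0.0364, 0.012]
len 0.25019744796396054 0.24994942320056 0.10958447968064344 yaw 13.05004205285536
[[0.5434, 0.291, 0.005], [0.5309, 0.2314, 0.005], [0.4068, 0.2716, 0.005], [0.4254, 0.326, 0.005]]
[0.4766, 0.28, 0.005]
top len 0.12308475995895199 0.13043858389889892 0.060956611807793847 yaw -17.280490047778876
[[0.5417, 0.2906, 0.005], [0.5251, 0.2338, 0.005], [0.4029, 0.2702, 0.005], [0.4198, 0.3275, 0.005]]
[0.4724, 0.2805, 0.005]
scene len 0.1273936380713517 0.127488883601808 0.059146181714356115 yaw -16.734471492229996
[[0.4556, -0.2022, 0.008], [0.4858, -0.275, 0.008], [0.4158, -0.3052, 0.008], [0.3839, -0.2331, 0.008]]
[0.4353, -0.2539, 0.008]
0.0787427914557312 23.27804021923245
[[0.4345, -0.2533, 0.148]]
[[0.4303, -0.2537, 0.148]]
[0.4302, -0.2519, 0.067]
[[0.6252, -0.031, 0.066]]
[[0.4521, 0.2855, 0.035]]
[[0.4451, 0.2882, 0.035]]
[154.0628, 0.0078, -179.8969]
```

```bash
cat >> h.py <<'E'
FO=np.array([.6077,-.0364,0]);FY=np.radians(13.05)
def fx(x,y,z): return FO+R.from_euler("z",FY).apply([x,y,z])
def down(deg): return R.from_euler("z",deg,degrees=True)*R.from_euler("x",180,degrees=True)
def go(g,Q,s,L=.147):
    """row that brings the point L ahead of TCP to g with orientation Q"""
    Q0=R.from_quat(s["eef_rot"]);t=np.array(g)-Q.apply([0,0,L])
    r=(np.r_[Q0.inv().apply(t-s["tool_pos"]),(Q0.inv()*Q).as_rotvec()]/.5)
    return np.round(r,3).tolist()
E
python3 - <<'E'
import plant
print([n for n in dir(plant) if n[0]!="_"],getattr(plant,"nose_length",None))
from plant import *
from h import *
s=get_state()
g=fx(15,0,0);g=fx(.0156,0,.15);print(g)
print(go(g,down(193),s))
E
```

```text
['Unreachable', 'finish_job', 'get_state', 'nose_length', 'snapshot'] 0.166
[ 0.6228971 -0.0328775  0.15     ]
[-1.149, -0.763, 0.215, -0.003, -0.001, -1.359]
```

Call:
play_rows(rows=[[[-1.0,-0.66,0.1,0,0,-0.9],[-1.0,-0.66,0.1,0,0,-0.9],[-1.0,-0.66,0.1,0,0,-0.9],[-1.0,-0.66,0.1,0,0,-0.9],[-1.0,-0.66,0.1,0,0,-0.9],[-1.0,-0.66,0.1,0,0,-0.9],[-1.0,-0.66,0.1,0,0,-0.9],[-1.0,-0.66,0.1,0,0,-0.9],[-1.0,-0.66,0.1,0,0,-0.9],[-1.0,-0.66,0.1,0,0,-0.9],[-1.0,-0.66,0.1,0,0,-0.9],[-1.0,-0.66,0.1,0,0,-0.9],[-1.0,-0.66,0.1,0,0,-0.9],[-1.0,-0.66,0.1,0,0,-0.9],[-1.0,-0.66,0.1,0,0,-0.9],[-1.0,-0.66,0.1,0,0,-0.9],[-1.0,-0.66,0.1,0,0,-0.9]]], claw=0.35, squeeze=15)

```text
clock: 1.57
tool_pos: [0.5788, 0.0455, 0.3542]
eef_rot: [0.003, 1.0, 0.0, -0.0]
contact_force: [0.2, 1.7, -0.0]
opening: 0.649
finger_force: 0.0
```

Run:
```python
from plant import *
from h import *
s=get_state()
print(s["clock"],s["tool_pos"],s["opening"],s["qd"].round(3))
print(go(fx(.0156,0,.14),down(193),s))
```

```text
1.5667 [0.5787839  0.04548089 0.35420401] 0.6490568032626918 [-0.049 -0.017 -0.048  0.025 -0.007 -0.004 -0.004]
[-0.089, -0.156, 0.134, 0.001, -0.002, -0.465]
```

Call:
play_rows(rows=[[[-0.09,-0.156,0.134,0,0,-0.465],[-0.09,-0.156,0.134,0,0,-0.465],[-0.09,-0.156,0.134,0,0,-0.465],[-0.09,-0.156,0.134,0,0,-0.465],[-0.09,-0.156,0.134,0,0,-0.465],[-0.09,-0.156,0.134,0,0,-0.465]]])

```text
clock: 2.07
tool_pos: [0.6231, -0.0286, 0.2883]
eef_rot: [-0.116, 0.993, 0.001, 0.0]
contact_force: [-0.1, 1.1, 0.3]
opening: 0.645
finger_force: 0.0
```

Run:
```python
from plant import *
from h import *
s=get_state();r=snapshot("wrist");i=r["pixels"].copy()
for p in [fx(.004,0,.062),fx(.026,0,.062),fx(.015,.007,.062),fx(.015,-.007,.062),fx(-.125,.055,.012),fx(-.125,-.055,.012),fx(0,.033,.02),fx(0,-.033,.02)]:
    u=wproj(r,s,p);cv2.circle(i,tuple(int(round(v)) for v in u),2,(0,0,255),-1)
cv2.imwrite("pics/w1.png",i)
print(s["tool_pos"],go(fx(.0156,0,.05),down(193.05),s))
```

```text
[ 0.6230576  -0.02855052  0.28827033] [0.002, -0.009, 0.183, 0.005, 0.001, 0.01]
```

View pics/w1.png

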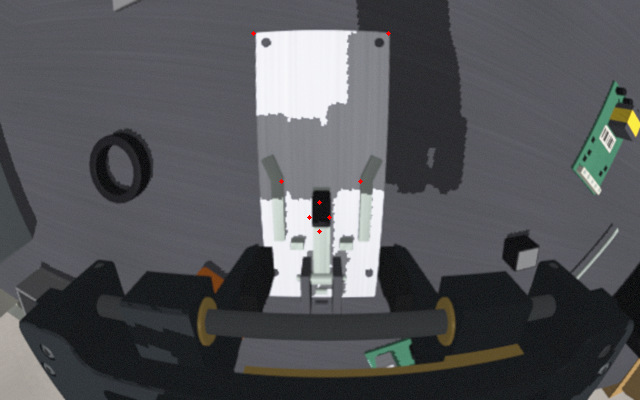

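The projected bed corners and lug fall on the image (lug at about (321,207)), so the fixture pose holds. Next I descend and pinch.

Call:
play_rows(rows=[[[0.004,-0.009,0.06,0,0,0.01],[0.004,-0.009,0.12,0,0,0.01],[0.004,-0.009,0.183,0,0,0.01],[0.004,-0.009,0.183,0,0,0.01],[0.004,-0.009,0.183,0,0,0.01]]])

```text
clock: 2.53
tool_pos: [0.622, -0.0343, 0.1964]
eef_rot: [-0.114, 0.994, 0.001, -0.001]
contact_force: [-0.1, 1.1, 0.6]
opening: 0.65
finger_force: 0.0
```

Call:
play_rows(rows=[[[0,0,0,0,0,0],[0,0,0,0,0,0],[0,0,0,0,0,0],[0,0,0,0,0,0],[0,0,0,0,0,0],[0,0,0,0,0,0]]], claw=1.0, squeeze=15)

```text
clock: 3.03
tool_pos: [0.6225, -0.0353, 0.1969]
eef_rot: [-0.112, 0.994, 0.001, 0.0]
contact_force: [-2.4, 5.8, 5.7]
opening: 0.223
finger_force: 3.1
```

```bash
cat >> h.py <<'E'
H=np.array([.085,0,.036])
def clip(a,s,off=0,tilt=None):
    """grasp on lug at clip angle a, tool tilted with it"""
    e=R.from_euler("y",a); p=H+e.apply([-.070,0,.016+off])
    Q=R.from_euler("z",FY)*R.from_euler("y",a if tilt is None else tilt)*R.from_euler("z",FY).inv()*down(193.05)
    return go(fx(*p),Q,s)
E
python3 - <<'E'
from plant import *
from h import *
s=get_state();print(s["tool_pos"],s["opening"],s["finger_force"],s["contact_force"])
for a in(.0,.2,.4,.6,.8):print(a,clip(a,s,.0),clip(a,s,.0,.5*a))
E
```

```text
[ 0.62249131 -0.03529803  0.19688159] 0.223081086470009 3.0547169339843094 [-2.43570881  5.80235224  5.73758405]
0.0 [-0.001, 0.005, -0.004, 0.004, 0.002, -0.006] [-0.001, 0.005, -0.004, 0.004, 0.002, -0.006]
0.2 [-0.068, 0.005, -0.025, 0.005, 0.402, -0.005] [-0.039, 0.005, -0.03, 0.005, 0.202, -0.006]
0.4 [-0.139, 0.005, -0.033, 0.006, 0.802, -0.005] [-0.083, 0.005, -0.05, 0.005, 0.402, -0.005]
0.6 [-0.209, 0.005, -0.026, 0.006, 1.202, -0.004] [-0.13, 0.005, -0.064, 0.005, 0.602, -0.005]
0.8 [-0.277, 0.005, -0.005, 0.007, 1.602, -0.004] [-0.181, 0.005, -0.072, 0.006, 0.802, -0.005]
```

Call:
play_rows(rows=[[[0,0.005,-0.002,0,0,-0.006],[0,0.005,-0.002,0,0,-0.006],[0,0.005,-0.002,0,0,-0.006],[0,0.005,-0.002,0,0,-0.006],[0,0.005,-0.002,0,0,-0.006]]])

```text
clock: 3.45
tool_pos: [0.622, -0.0326, 0.1972]
eef_rot: [-0.114, 0.993, 0.001, 0.0]
contact_force: [-0.0, 5.4, -1.1]
opening: 0.161
finger_force: 15.0
```

Call:
play_rows(rows=[[[-0.017,0,-0.006,0,0.1,0],[-0.034,0,-0.012,0,0.2,0],[-0.051,0,-0.017,0,0.3,0],[-0.068,0,-0.022,0,0.4,0],[-0.086,0,-0.025,0,0.5,0],[-0.104,0,-0.028,0,0.6,0],[-0.121,0,-0.029,0,0.7,0],[-0.139,0,-0.03,0,0.8,0],[-0.157,0,-0.03,0,0.9,0],[-0.174,0,-0.029,0,1.0,0],[-0.174,0,-0.029,0,1.0,0],[-0.174,0,-0.029,0,1.0,0]]])

```text
clock: 4.45
tool_pos: [0.7061, -0.0132, 0.2111]
eef_rot: [-0.11, 0.962, -0.027, -0.247]
contact_force: [-3.0, 4.7, -1.0]
opening: 0.157
finger_force: 15.0
```

Run:
```python
from plant import *
from h import *
s=get_state();print(s["tool_pos"],s["opening"],s["finger_force"],s["contact_force"],s["q"].round(2))
for a in(.5,.6,.7,.8):print(a,clip(a,s,.0))
```

```text
[ 0.70608165 -0.01316372  0.21105659] 0.1574115020636015 14.999887617273089 [-3.04971639  4.72640947 -0.97953979] [ 0.08  1.18 -0.38  1.1   0.38  1.44  1.49]
0.5 [0.0, -0.001, -0.003, 0.005, -0.004, 0.002]
0.6 [-0.033, -0.001, -0.016, 0.005, 0.196, 0.002]
0.7 [-0.067, -0.001, -0.025, 0.005, 0.396, 0.003]
0.8 [-0.102, -0.001, -0.03, 0.005, 0.596, 0.003]
```

Call:
play_rows(rows=[[[-0.017,0,-0.009,0,0.1,0],[-0.033,0,-0.016,0,0.2,0],[-0.05,0,-0.021,0,0.3,0],[-0.067,0,-0.025,0,0.4,0],[-0.085,0,-0.028,0,0.5,0],[-0.1,0,-0.03,0,0.58,0],[-0.1,0,-0.03,0,0.58,0],[-0.1,0,-0.03,0,0.58,0]]])

```text
clock: 5.12
tool_pos: [0.756, -0.0015, 0.2006]
eef_rot: [-0.105, 0.917, -0.043, -0.383]
contact_force: [-3.4, 6.4, 1.5]
opening: 0.156
finger_force: 15.0
```

Call:
play_rows(rows=[[[0,0,0,0,0,0],[0,0,0,0,0,0],[0,0,0,0,0,0],[0,0,0,0,0,0],[0,0,-0.05,0,0,0],[0,0,-0.1,0,0,0],[0,0,-0.16,0,0,0],[0,0,-0.22,0,0,0],[0,0,-0.22,0,0,0]]], claw=0.35)

```text
clock: 5.87
tool_pos: [0.7904, -0.0055, 0.2412]
eef_rot: [-0.088, 0.928, -0.038, -0.359]
contact_force: [1.3, -1.0, 1.4]
opening: 0.648
finger_force: 0.0
```

```bash
cat >> h.py <<'E'
BP=np.array([.4477,.288,0]);BY=-17.0
E
python3 - <<'E'
from plant import *
from h import *
s=get_state();print(s["tool_pos"],s["opening"],s["contact_force"],s["q"].round(2))
r=snapshot("scene");t=snapshot("top")
f=lambda a:cv2.resize(a,None,fx=4,fy=4,interpolation=cv2.INTER_CUBIC)
cv2.imwrite("pics/c2.png",np.hstack([f(r["pixels"][180:300,220:330]),f(t["pixels"][90:210,300:385])]))
# board approach: tool y along board y => x at BY+180
print(go(BP+[0,0,.14],down(BY+180),s))
E
```

```text
[ 0.79041627 -0.00549426  0.24122281] 0.6481266033220481 [ 1.26847619 -1.01180238  1.44759588] [-0.13  1.45  0.46  0.36 -0.28  2.09  1.82]
[0.48, 0.706, 0.306, -0.377, -1.445, 0.925]
```

View pics/c2.png

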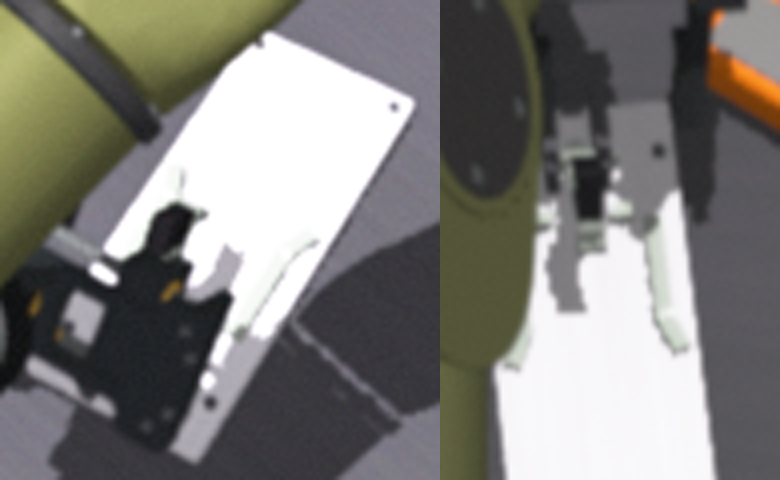

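The clip stands open (scene crop, lug near (170,230), raised), and the gripper is clear of it. Joint 6 is at its range limit, so I retreat up and back.

Run:
```python
from plant import *
from h import *
s=get_state()
Q=R.from_euler("z",FY)*R.from_euler("y",.3)*R.from_euler("z",FY).inv()*down(190)
print(go(np.array([.64,.02,.40]),Q,s,0))
```

```text
[0.431, 0.112, -0.05, -0.016, -0.897, 0.006]
```

Call:
play_rows(rows=[[[0.431,0.112,-0.05,0,-0.9,0],[0.431,0.112,-0.05,0,-0.9,0],[0.431,0.112,-0.05,0,-0.9,0],[0.431,0.112,-0.05,0,-0.9,0],[0.431,0.112,-0.05,0,-0.9,0],[0.431,0.112,-0.05,0,-0.9,0],[0.431,0.112,-0.05,0,-0.9,0],[0.431,0.112,-0.05,0,-0.9,0]]])

```text
clock: 6.63
tool_pos: [0.6369, 0.023, 0.4046]
eef_rot: [-0.095, 0.984, -0.017, -0.147]
contact_force: [1.1, -0.8, 0.2]
opening: 0.653
finger_force: 0.0
```

Run:
```python
from plant import *
from h import *
s=get_state();print(s["q"].round(2))
print(go(BP+[0,0,.15],down(BY+180),s))
```

```text
[-0.34  0.82  0.46  1.4  -0.27  1.29  1.92]
[0.196, 0.594, 0.281, -0.158, -0.581, 0.97]
```

Call:
play_rows(rows=[[[0.196,0.594,0.281,-0.158,-0.581,0.97],[0.196,0.594,0.281,-0.158,-0.581,0.97],[0.196,0.594,0.281,-0.158,-0.581,0.97],[0.196,0.594,0.281,-0.158,-0.581,0.97],[0.196,0.594,0.281,-0.158,-0.581,0.97],[0.196,0.594,0.281,-0.158,-0.581,0.97],[0.196,0.594,0.281,-0.158,-0.581,0.97],[0.196,0.594,0.281,-0.158,-0.581,0.97],[0.196,0.594,0.281,-0.158,-0.581,0.97],[0.196,0.594,0.281,-0.158,-0.581,0.97],[0.196,0.594,0.281,-0.158,-0.581,0.97]]])

```text
clock: 7.55
tool_pos: [0.452, 0.2876, 0.2909]
eef_rot: [0.149, 0.989, -0.002, -0.001]
contact_force: [-0.1, -0.6, -0.3]
opening: 0.651
finger_force: 0.0
```

Run:
```python
from plant import *
from h import *
s=get_state();r=snapshot("wrist");i=r["pixels"].copy()
e=R.from_euler("z",BY,degrees=True)
for p in [(.093,.03,.005),(.093,-.03,.005),(-.037,.03,.005),(-.037,-.03,.005),(.017,.013,.035),(.017,-.013,.035),(-.017,.013,.035),(-.017,-.013,.035)]:
    u=wproj(r,s,BP+e.apply(p));print(p,u.round(1));cv2.circle(i,tuple(int(round(v)) for v in u),1,(0,0,255),-1)
x,y,w,h=220,80,200,200
cv2.imwrite("pics/w2.png",cv2.resize(i[y:y+h,x:x+w],None,fx=3,fy=3,interpolation=cv2.INTER_CUBIC))
print(s["tool_pos"],go(BP+[0,0,.027],down(BY+180),s))
```

```text
(0.093, 0.03, 0.005) [356.1 277.9]
(0.093, -0.03, 0.005) [297.1 277.9]
(-0.037, 0.03, 0.005) [360.8 149.3]
(-0.037, -0.03, 0.005) [291.7 149.4]
(0.017, 0.013, 0.035) [342.1 220.4]
(0.017, -0.013, 0.035) [310.5 220.4]
(-0.017, 0.013, 0.035) [342.7 180.4]
(-0.017, -0.013, 0.035) [309.7 180.4]
[0.45203008 0.28755789 0.29087527] [0.008, -0.001, 0.234, -0.009, -0.003, -0.004]
```

View pics/w2.png

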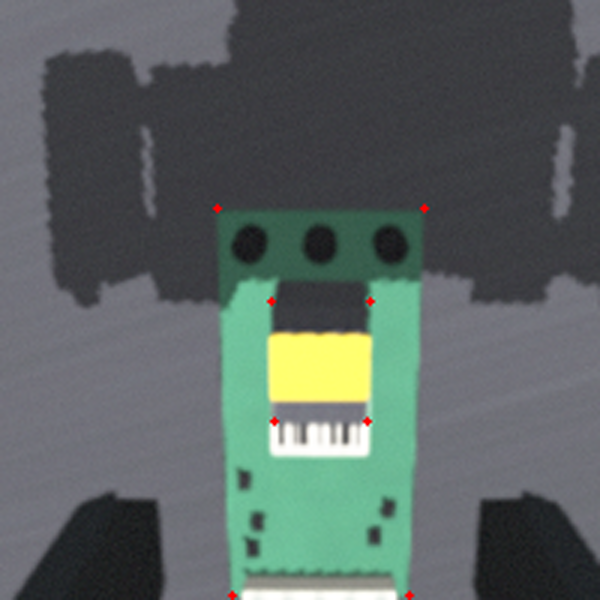

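The board estimate matches: its projected corners lie on the board, and the transformer is centred at crop (320,340). I descend and grip.

Call:
play_rows(rows=[[[0.008,-0.001,0.08,-0.009,0,-0.004],[0.008,-0.001,0.15,-0.009,0,-0.004],[0.008,-0.001,0.2,-0.009,0,-0.004],[0.008,-0.001,0.234,-0.009,0,-0.004],[0.008,-0.001,0.234,-0.009,0,-0.004],[0.008,-0.001,0.234,-0.009,0,-0.004]]])

```text
clock: 8.1
tool_pos: [0.4501, 0.2855, 0.1749]
eef_rot: [0.152, 0.988, 0.0, 0.001]
contact_force: [0.9, 0.9, 0.3]
opening: 0.651
finger_force: 0.0
```

Call:
play_rows(rows=[[[0,0,0,0,0,0],[0,0,0,0,0,0],[0,0,0,0,0,0],[0,0,0,0,0,0],[0,0,0,0,0,0],[0,0,0,0,0,0],[0,0,0,0,0,0]]], claw=1.0, squeeze=35)

```text
clock: 8.68
tool_pos: [0.4488, 0.2875, 0.1755]
eef_rot: [0.15, 0.989, 0.001, 0.001]
contact_force: [-0.9, 0.1, 5.1]
opening: 0.292
finger_force: 35.0
```

Run:
```python
from plant import *
from h import *
s=get_state();print(s["tool_pos"],s["q"].round(2))
print("err",go(BP+[0,0,.027],down(BY+180),s))
# hover over bed start: transformer x=-.125, grasp z .027+.012
print(go(fx(-.125,0,.027+.045),down(193.05),s))
```

```text
[0.44884028 0.28751859 0.17551727] [-0.8   0.98  0.25  1.99 -0.84  0.28  1.43]
err [0.002, 0.0, 0.003, 0.005, 0.003, -0.01]
[-0.28, -0.65, -0.088, 0.004, 0.004, -1.059]
```

Call:
play_rows(rows=[[[0,0,-0.04,0,0,0],[0,0,-0.1,0,0,0],[0,0,-0.18,0,0,0],[-0.1,-0.1,-0.2,0,0,-0.15],[-0.16,-0.17,-0.2,0,0,-0.3],[-0.22,-0.24,-0.2,0,0,-0.45],[-0.28,-0.31,-0.2,0,0,-0.6],[-0.28,-0.38,-0.2,0,0,-0.75],[-0.28,-0.45,-0.2,0,0,-0.9],[-0.28,-0.52,-0.2,0,0,-1.0],[-0.28,-0.59,-0.2,0,0,-1.0],[-0.28,-0.65,-0.2,0,0,-1.0],[-0.28,-0.65,-0.2,0,0,-1.0],[-0.28,-0.65,-0.2,0,0,-1.0],[-0.28,-0.65,-0.2,0,0,-1.0]]])

```text
clock: 9.93
tool_pos: [0.4857, -0.0643, 0.2743]
eef_rot: [-0.099, 0.995, 0.001, 0.001]
contact_force: [1.5, 0.8, -2.2]
opening: 0.293
finger_force: 35.0
```

Run:
```python
from plant import *
from h import *
s=get_state();r=snapshot("wrist");i=r["pixels"].copy()
g=s["tool_pos"]+R.from_quat(s["eef_rot"]).apply([0,0,.147]);print(g,s["finger_force"])
for z in(.06,.0405):print(go(fx(-.125,0,z),down(193.05),s))
x,y,w,h=220,60,200,200
cv2.imwrite("pics/w3.png",cv2.resize(i[y:y+h,x:x+w],None,fx=3,fy=3,interpolation=cv2.INTER_CUBIC))
```

```text
[ 0.48584178 -0.0639611   0.12731238] 34.998136879876256
[-0.0, -0.001, 0.135, 0.004, 0.003, -0.059]
[-0.0, -0.001, 0.174, 0.004, 0.003, -0.059]
```

View pics/w3.png

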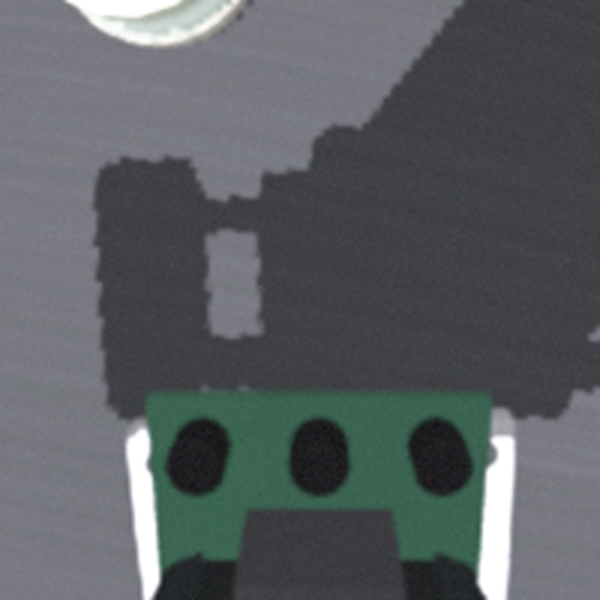

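Call:
play_rows(rows=[[[0,-0.001,0.05,0.004,0.003,-0.06],[0,-0.001,0.1,0.004,0.003,-0.06],[0,-0.001,0.14,0.004,0.003,-0.06],[0,-0.001,0.16,0.004,0.003,-0.06],[0,-0.001,0.172,0.004,0.003,-0.06],[0,-0.001,0.172,0.004,0.003,-0.06],[0,-0.001,0.172,0.004,0.003,-0.06],[0,-0.001,0.172,0.004,0.003,-0.06]]])

```text
clock: 10.65
tool_pos: [0.4863, -0.0646, 0.189]
eef_rot: [-0.114, 0.993, -0.001, 0.001]
contact_force: [-0.1, 0.6, -2.2]
opening: 0.293
finger_force: 35.0
```

Run:
```python
from plant import *
from h import *
s=get_state()
print(s["contact_force"],s["tool_pos"])
for x in(-.125,-.06,-.038):print(go(fx(x,0,.041),down(193.05),s))
```

```text
[-0.14632647  0.55825569 -2.21910572] [ 0.48630425 -0.06460541  0.18904407]
[0.001, 0.0, 0.002, -0.003, 0.003, 0.003]
[-0.129, -0.0, 0.002, -0.003, 0.003, 0.003]
[-0.173, -0.0, 0.002, -0.003, 0.003, 0.003]
```

Call:
play_rows(rows=[[[-0.02,0,0,0,0,0],[-0.045,0,0,0,0,0],[-0.07,0,0,0,0,0],[-0.095,0,0,0,0,0],[-0.12,0,0,0,0,0],[-0.135,0,0,0,0,0],[-0.15,0,0.001,0,0,0],[-0.16,0,0.001,0,0,0],[-0.165,0,0.002,0,0,0],[-0.17,0,0.002,0,0,0],[-0.17,0,0.002,0,0,0]]])

```text
clock: 11.57
tool_pos: [0.5687, -0.0459, 0.1875]
eef_rot: [-0.114, 0.994, -0.0, 0.0]
contact_force: [0.4, -1.0, -2.6]
opening: 0.292
finger_force: 35.0
```

Call:
play_rows(rows=[[[-0.002,0,0,0,0,0],[-0.004,0,0,0,0,0],[-0.006,0,0,0,0,0],[-0.008,0,0,0,0,0],[-0.008,0,0,0,0,0]]])

```text
clock: 11.98
tool_pos: [0.5716, -0.0453, 0.1874]
eef_rot: [-0.114, 0.994, -0.0, -0.001]
contact_force: [-3.4, -1.1, 0.7]
opening: 0.295
finger_force: 35.0
```

Run:
```python
from plant import *
from h import *
s=get_state()
print(s["contact_force"],R.from_euler("z",-FY).apply(s["tool_pos"]+R.from_quat(s["eef_rot"]).apply([0,0,.147])-FO))
print(go(fx(-.037,0,.0405),down(193.05),s))
```

```text
[-3.4293895  -1.1272675   0.70677328] [-0.03755651 -0.0006103   0.04038892]
[-0.0, 0.001, -0.0, -0.001, -0.005, -0.0]
```

Call:
play_rows(rows=[[[-0.003,0.001,0,0,0,0],[-0.005,0.001,0,0,0,0],[-0.005,0.001,0.001,0,0,0],[-0.005,0.001,0.001,0,0,0]]])

```text
clock: 12.32
tool_pos: [0.5723, -0.0452, 0.1873]
eef_rot: [-0.113, 0.994, -0.0, -0.003]
contact_force: [-8.5, -2.3, 7.1]
opening: 0.292
finger_force: 35.0
```

Call:
play_rows(rows=[[[0.004,0,0,0,0,0],[0.004,0,0,0,0,0],[0.004,0,0,0,0,0],[0.004,0,0,0,0,0],[0.004,0,-0.05,0,0,0],[0.004,0,-0.12,0,0,0],[0.004,0,-0.2,0,0,0],[0.004,0,-0.28,0,0,0],[0.004,0,-0.36,0,0,0],[0.004,0,-0.36,0,0,0]]], claw=0.35)

```text
clock: 13.15
tool_pos: [0.5754, -0.045, 0.3745]
eef_rot: [-0.114, 0.993, -0.002, 0.007]
contact_force: [1.0, 0.1, 0.2]
opening: 0.651
finger_force: 0.0
```

Run:
```python
from plant import *
from h import *
s=get_state();r=snapshot("wrist");i=r["pixels"].copy()
for p in [(.055,.03),(.055,-.03),(-.075,.03),(-.075,-.03)]:
    u=wproj(r,s,fx(*p,.017));cv2.circle(i,tuple(int(round(v)) for v in u),1,(0,0,255),-1)
x,y,w,h=225,80,200,200
cv2.imwrite("pics/w4.png",cv2.resize(i[y:y+h,x:x+w],None,fx=3,fy=3,interpolation=cv2.INTER_CUBIC))
print(s["tool_pos"],s["q"].round(2))
for a in(.5,.3):print(a,clip(.8,s,.05,a))
```

```text
[ 0.57544855 -0.04500681  0.37449815] [-0.2   0.69  0.34  1.77 -0.33  0.73  2.11]
0.5 [-0.372, 0.003, 0.232, -0.01, 1.028, -0.002]
0.3 [-0.318, 0.003, 0.208, -0.011, 0.628, -0.001]
```

View pics/w4.png

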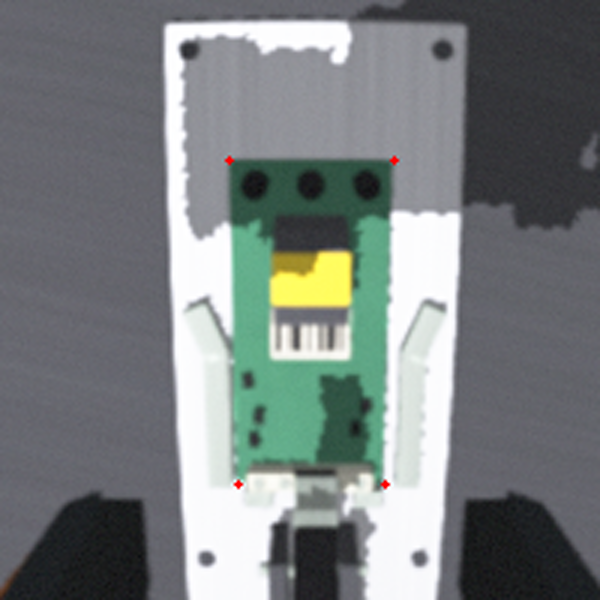

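The board is home: its front edge meets the stops (crop row ~484) between the rails, with the clip open above it. Next I pinch the open lug at part tilt and bring it down.

```bash
cat >> h.py <<'E'
def clip2(a,t,back,s):
    p=H+R.from_euler("y",a).apply([-.070,0,.016])+back*np.array([np.sin(t),0,np.cos(t)])
    Q=R.from_euler("z",FY)*R.from_euler("y",t)*R.from_euler("z",FY).inv()*down(193.05)
    return go(fx(*p),Q,s)
E
python3 - <<'E'
from plant import *
from h import *
s=get_state();print(clip2(.8,.4,.06,s))
E
```

```text
[-0.323, 0.001, 0.17, -0.007, 0.82, -0.0]
```

Call:
play_rows(rows=[[[-0.323,0.001,0.1,0,0.82,0],[-0.323,0.001,0.1,0,0.82,0],[-0.323,0.001,0.1,0,0.82,0],[-0.323,0.001,0.1,0,0.82,0],[-0.323,0.001,0.17,-0.007,0.82,0],[-0.323,0.001,0.17,-0.007,0.82,0],[-0.323,0.001,0.17,-0.007,0.82,0],[-0.323,0.001,0.17,-0.007,0.82,0]]])

```text
clock: 13.87
tool_pos: [0.7296, -0.0079, 0.2816]
eef_rot: [-0.111, 0.973, -0.022, -0.203]
contact_force: [-0.6, -0.2, 0.5]
opening: 0.652
finger_force: 0.0
```

Run:
```python
from plant import *
from h import *
s=get_state();print(s["q"].round(2));print(clip2(.8,.4,.0,s))
for a in(.7,.6,.5,.4,.3,.2,.1,0):print(a,clip2(a,a/2,.0,s))
```

```text
[-0.21  1.12  0.4   1.06 -0.25  1.42  1.93]
[-0.002, -0.001, 0.106, 0.005, -0.023, -0.0]
0.7 [0.02, -0.001, 0.118, 0.005, -0.123, -0.0]
0.6 [0.041, -0.001, 0.132, 0.005, -0.223, -0.0]
0.5 [0.061, -0.001, 0.148, 0.005, -0.323, -0.001]
0.4 [0.079, -0.001, 0.164, 0.005, -0.423, -0.001]
0.3 [0.096, -0.001, 0.182, 0.005, -0.523, -0.001]
0.2 [0.111, -0.001, 0.201, 0.005, -0.623, -0.001]
0.1 [0.124, -0.001, 0.22, 0.005, -0.723, -0.001]
0 [0.136, -0.001, 0.24, 0.005, -0.823, -0.001]
```

Call:
play_rows(rows=[[[0,-0.001,0.04,0,-0.023,0],[-0.002,-0.001,0.08,0,-0.023,0],[-0.002,-0.001,0.106,0,-0.023,0],[-0.002,-0.001,0.106,0,-0.023,0],[-0.002,-0.001,0.106,0,-0.023,0]]])

```text
clock: 14.28
tool_pos: [0.7104, -0.0127, 0.2356]
eef_rot: [-0.111, 0.974, -0.021, -0.196]
contact_force: [-0.7, -0.5, 0.1]
opening: 0.647
finger_force: 0.0
```

Call:
play_rows(rows=[[[0,0,0,0,0,0],[0,0,0,0,0,0],[0,0,0,0,0,0],[0,0,0,0,0,0],[0,0,0,0,0,0],[0,0,0,0,0,0],[0,0,0,0,0,0]]], claw=1.0, squeeze=10)

```text
clock: 14.87
tool_pos: [0.7105, -0.012, 0.233]
eef_rot: [-0.111, 0.974, -0.021, -0.197]
contact_force: [0.6, -0.8, 1.7]
opening: 0.156
finger_force: 10.0
```

Run:
```python
from plant import *
from h import *
s=get_state()
for a in(.8,.7,.6,.5,.4,.3,.2,.1,0):print(a,clip2(a,a/2,.0,s))
```

```text
0.8 [0.001, -0.001, 0.001, 0.006, 0.003, 0.002]
0.7 [0.024, -0.001, 0.013, 0.006, -0.097, 0.001]
0.6 [0.045, -0.001, 0.027, 0.006, -0.197, 0.001]
0.5 [0.065, -0.001, 0.042, 0.006, -0.297, 0.001]
0.4 [0.083, -0.001, 0.059, 0.006, -0.397, 0.001]
0.3 [0.1, -0.001, 0.076, 0.006, -0.497, 0.001]
0.2 [0.115, -0.001, 0.094, 0.006, -0.597, 0.001]
0.1 [0.129, -0.001, 0.113, 0.006, -0.697, 0.001]
0 [0.141, -0.001, 0.133, 0.006, -0.797, 0.0]
```

Call:
play_rows(rows=[[[0.012,0,0.007,0,-0.05,0],[0.024,0,0.013,0,-0.1,0],[0.034,0,0.02,0,-0.15,0],[0.045,0,0.027,0,-0.2,0],[0.055,0,0.034,0,-0.25,0],[0.065,0,0.042,0,-0.3,0],[0.074,0,0.05,0,-0.35,0],[0.083,0,0.059,0,-0.4,0],[0.091,0,0.067,0,-0.45,0],[0.1,0,0.076,0,-0.5,0],[0.107,0,0.085,0,-0.55,0],[0.115,0,0.094,0,-0.6,0],[0.122,0,0.104,0,-0.65,0],[0.129,0,0.113,0,-0.7,0],[0.135,0,0.123,0,-0.75,0],[0.14,0,0.13,0,-0.78,0],[0.14,0,0.132,0,-0.79,0],[0.14,0,0.132,0,-0.79,0]]])

```text
clock: 16.37
tool_pos: [0.6245, -0.0319, 0.2001]
eef_rot: [-0.114, 0.994, 0.001, 0.001]
contact_force: [5.2, 2.3, -0.4]
opening: 0.16
finger_force: 10.0
```

```bash
cat >> h.py <<'E'
RP=np.array([.4325,-.2535,0])
E
python3 - <<'E'
from plant import *
from h import *
s=get_state();print(s["contact_force"],s["tool_pos"],s["finger_force"],clip2(0,0,0,s))
E
```

```text
[ 5.15654649  2.28798591 -0.40126974] [ 0.62450889 -0.03187534  0.20011891] 9.999956519168336 [0.005, -0.001, 0.002, 0.004, 0.005, -0.0]
```

Call:
play_rows(rows=[[[0,0,0,0,0,0],[0,0,0,0,0,0],[0,0,0,0,0,0],[0,0,0,0,0,0],[0,0,-0.05,0,0,0],[0,0,-0.12,0,0,0],[0,0,-0.2,0,0,0],[0,0,-0.28,0,0,0],[0,0,-0.34,0,0,0],[0,0,-0.34,0,0,0]]], claw=0.35)

```text
clock: 17.2
tool_pos: [0.625, -0.0338, 0.3759]
eef_rot: [-0.113, 0.994, -0.0, 0.004]
contact_force: [0.6, -0.7, 0.6]
opening: 0.649
finger_force: 0.0
```

Run:
```python
from plant import *
from h import *
s=get_state();print(s["q"].round(2))
def tri(a,b):
    P=[np.array(d[n]["camera_matrix"])@np.array(d[n]["world_to_cam"])[:3] for n in("scene","top")]
    x=cv2.triangulatePoints(*P,np.array(a,float),np.array(b,float)).ravel();return (x[:3]/x[3]).round(3)
for a,b in(((223,91),(507,257)),((279,77),(420,314)),((300,94),(461,323)),((279,77),(461,323)),((300,94),(420,314)),((257.3,105),(451.2,260))):print(a,b,tri(a,b))
for y in(165,193,215):print(y,go(RP+[0,0,.22],down(y),s))
r=snapshot("scene");x=r["pixels"][180:300,220:330]
cv2.imwrite("pics/c3.png",cv2.resize(x,None,fx=4,fy=4,interpolation=cv2.INTER_CUBIC))
```

```text
[-0.21  0.75  0.35  1.61 -0.32  0.83  2.07]
(223, 91) (507, 257) [ 0.451 -0.351  0.145]
(279, 77) (420, 314) [ 0.353 -0.217  0.201]
(300, 94) (461, 323) [ 0.313 -0.265  0.098]
(279, 77) (461, 323) [ 0.329 -0.278  0.147]
(300, 94) (420, 314) [ 0.334 -0.207  0.142]
(257.3, 105) (451.2, 260) [ 0.433 -0.251  0.153]
165 [0.474, -0.342, 0.015, 0.001, 0.015, 0.977]
193 [0.474, -0.342, 0.015, -0.002, 0.014, -0.0]
215 [0.474, -0.342, 0.015, -0.005, 0.014, -0.768]
```

View pics/c3.png

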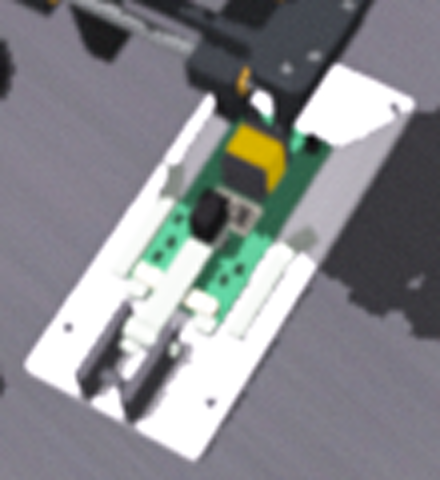

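The clip is down on the board (lug at crop (208,215), in front of the label). The teal rods stand about 10 cm from the reader, so I use yaw 135 to keep the gripper body clear of them.

Call:
play_rows(rows=[[[0.474,-0.342,0.015,0,0.015,0.98],[0.474,-0.342,0.015,0,0.015,0.98],[0.474,-0.342,0.015,0,0.015,0.98],[0.474,-0.342,0.015,0,0.015,0.98],[0.474,-0.342,0.015,0,0.015,0.98],[0.474,-0.342,0.015,0,0.015,0.98],[0.474,-0.342,0.015,0,0.015,0.98],[0.474,-0.342,0.015,0,0.015,0.98],[0.474,-0.342,0.015,0,0.015,0.98]]])

```text
clock: 18.0
tool_pos: [0.4283, -0.2548, 0.3614]
eef_rot: [0.134, 0.991, 0.0, -0.007]
contact_force: [0.3, -0.1, -0.3]
opening: 0.651
finger_force: 0.0
```

Run:
```python
from plant import *
from h import *
s=get_state();print(s["q"].round(2));print(go(RP+[0,0,.22],down(135),s))
```

```text
[ 0.19  0.63  0.41  2.   -0.42  0.6   2.18]
[-0.007, 0.005, -0.011, -0.011, -0.028, 1.032]
```

Call:
play_rows(rows=[[[-0.007,0.005,-0.011,-0.011,-0.01,1.0],[-0.007,0.005,-0.011,-0.011,-0.01,1.0],[-0.007,0.005,-0.011,-0.011,-0.01,1.0],[-0.007,0.005,-0.011,-0.011,-0.01,1.0],[-0.007,0.005,-0.011,-0.011,-0.01,1.0],[-0.007,0.005,-0.011,-0.011,-0.01,1.0],[-0.007,0.005,-0.011,-0.011,-0.01,1.0]]])

```text
clock: 18.58
tool_pos: [0.4355, -0.2503, 0.3671]
eef_rot: [0.37, 0.929, 0.001, -0.003]
contact_force: [-0.1, 1.1, -0.3]
opening: 0.651
finger_force: 0.0
```

Run:
```python
from plant import *
from h import *
s=get_state();r=snapshot("wrist");i=r["pixels"].copy()
for p in [RP+[0,0,.148],RP+[0,0,.008]]+[RP+R.from_euler("z",23,degrees=True).apply([a*.04,b*.04,.008]) for a in(1,-1) for b in(1,-1)]:
    u=wproj(r,s,p);print(u.round());cv2.circle(i,tuple(int(round(v)) for v in u),1,(0,0,255),-1)
x,y,w,h=225,80,200,200
cv2.imwrite("pics/w5.png",cv2.resize(i[y:y+h,x:x+w],None,fx=3,fy=3,interpolation=cv2.INTER_CUBIC))
print(s["tool_pos"],go(RP+[0,0,.117],down(135),s))
```

```text
[320. 225.]
[322. 177.]
[369. 159.]
[340. 220.]
[303. 130.]
[277. 194.]
[ 0.43551155 -0.25034273  0.36711957] [-0.001, -0.009, 0.206, -0.0, -0.014, 0.055]
```

View pics/w5.png

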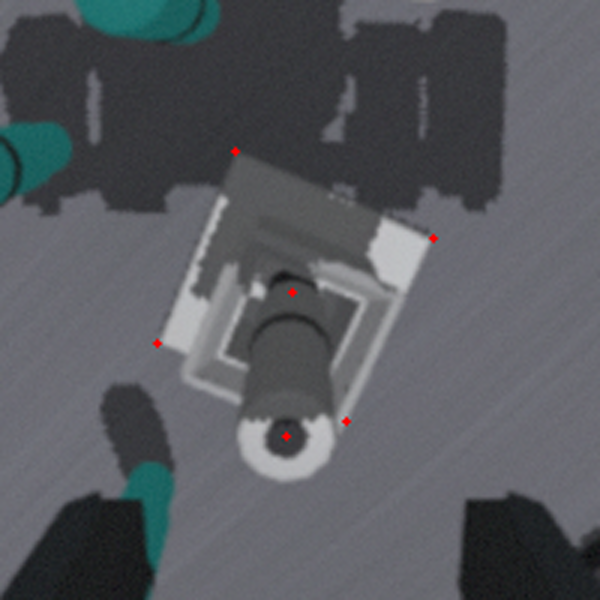

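The reader's top ring centre (crop (286,437)) coincides with the projection, and the reader stands upright. I descend and grip.

Call:
play_rows(rows=[[[-0.001,-0.009,0.06,0,-0.012,0.05],[-0.001,-0.009,0.12,0,-0.012,0.05],[-0.001,-0.009,0.17,0,-0.012,0.05],[-0.001,-0.009,0.206,0,-0.012,0.05],[-0.001,-0.009,0.206,0,-0.012,0.05],[-0.001,-0.009,0.206,0,-0.012,0.05]]])

```text
clock: 19.13
tool_pos: [0.4317, -0.2545, 0.2643]
eef_rot: [0.383, 0.924, 0.0, -0.001]
contact_force: [-0.2, 1.0, -0.1]
opening: 0.647
finger_force: 0.0
```

Run:
```python
from plant import *
from h import *
s=get_state();print(s["tool_pos"],go(RP+[0,0,.117],down(135),s))
```

```text
[ 0.43168383 -0.25445898  0.2643316 ] [0.0, 0.003, 0.001, 0.0, -0.003, -0.003]
```

Call:
play_rows(rows=[[[0,0.002,0,0,-0.003,0],[0,0.002,0,0,-0.003,0],[0,0.002,0,0,-0.003,0],[0,0.002,0,0,-0.003,0],[0,0.002,0,0,-0.003,0],[0,0.002,0,0,-0.003,0],[0,0.002,0,0,-0.003,0]]], claw=1.0, squeeze=25)

```text
clock: 19.72
tool_pos: [0.4328, -0.2537, 0.2651]
eef_rot: [0.384, 0.923, -0.0, 0.001]
contact_force: [-0.7, 0.2, 3.9]
opening: 0.267
finger_force: 25.0
```

Run:
```python
from plant import *
from h import *
s=get_state();print(s["tool_pos"],s["contact_force"],s["opening"])
print(go(RP+[0,0,.117],down(135),s))
np.save("grip.npy",np.r_[s["tool_pos"],s["eef_rot"]])
```

```text
[ 0.43275724 -0.25372838  0.26512875] [-0.67722233  0.20592012  3.86612206] 0.2665413186640784
[0.001, -0.0, 0.002, 0.001, 0.005, -0.004]
```

Call:
play_rows(rows=[[[0,0,-0.02,0,0,0],[0,0,-0.06,0,0,0],[0,0,-0.11,0,0,0],[0,0,-0.16,0,0,0],[0,0,-0.21,0,0,0],[0,0,-0.22,0,0,0],[0,0,-0.22,0,0,0]]])

```text
clock: 20.3
tool_pos: [0.4327, -0.2538, 0.3758]
eef_rot: [0.384, 0.924, -0.0, 0.002]
contact_force: [0.2, -0.9, -0.8]
opening: 0.269
finger_force: 25.0
```

Run:
```python
from plant import *
from h import *
s=get_state();print(s["tool_pos"],s["contact_force"],s["opening"])
print(go(fx(-.0085,0,.3246),down(135),s,0))
```

```text
[ 0.43268331 -0.25375398  0.37581877] [ 0.20262831 -0.90827432 -0.81530254] 0.26874021426258893
[0.07, 0.54, 0.103, 0.002, 0.009, -0.004]
```

Call:
play_rows(rows=[[[0.01,0.06,0,0,0,0],[0.02,0.13,0,0,0,0],[0.03,0.2,0,0,0,0],[0.04,0.28,0,0,0,0],[0.05,0.36,0,0,0,0],[0.06,0.44,0.02,0,0.004,0],[0.065,0.5,0.05,0,0.008,0],[0.07,0.53,0.08,0.002,0.008,-0.004],[0.07,0.54,0.103,0.002,0.008,-0.004],[0.07,0.54,0.103,0.002,0.008,-0.004],[0.07,0.54,0.103,0.002,0.008,-0.004]]])

```text
clock: 21.22
tool_pos: [0.598, -0.0398, 0.3219]
eef_rot: [0.384, 0.923, -0.001, -0.003]
contact_force: [-0.3, -0.7, -0.5]
opening: 0.266
finger_force: 25.0
```

Run:
```python
from plant import *
from h import *
s=get_state();r=snapshot("wrist");i=r["pixels"].copy();t=snapshot("scene")["pixels"]
print(s["tool_pos"],go(fx(-.0085,0,.3246),down(135),s,0))
Q=R.from_quat(s["eef_rot"]).as_matrix();L=s["tool_pos"]+Q@[0,0,.257];print("lens",L,"axis",Q[:,2],"label",fx(-.0085,0,.0175))
f=lambda a:cv2.resize(a,None,fx=4,fy=4,interpolation=cv2.INTER_CUBIC)
for p in [L,L-Q[:,2]*.14,fx(-.0085,0,.0175)]:
    u=wproj(r,s,p);cv2.circle(i,tuple(int(round(v)) for v in u),1,(0,0,255),-1)
cv2.imwrite("pics/c4.png",np.hstack([f(i[130:270,270:380]),f(t[160:300,240:330])]))
```

```text
[ 0.59800012 -0.0397545   0.32187307] [0.0, 0.004, -0.005, -0.008, -0.008, -0.004]
lens [ 0.59648029 -0.03975104  0.06487757] axis [-5.91372919e-03  1.34564304e-05 -9.99982514e-01] label [ 0.59941953 -0.03831931  0.0175    ]
```

View pics/c4.png

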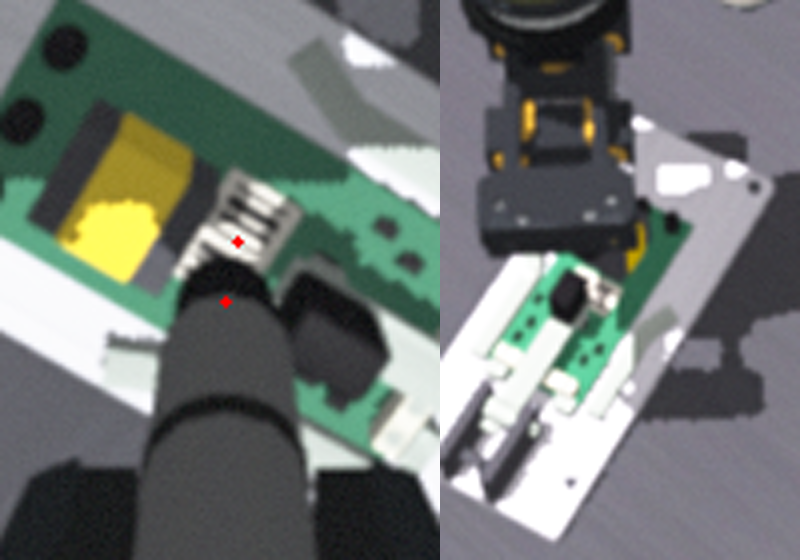

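The reader hangs straight above the label (label centre at crop (238,242), as projected). I make a small correction and hold.

Call:
play_rows(rows=[[[0,0.004,-0.005,-0.006,-0.008,-0.004],[0,0.004,-0.005,-0.006,-0.008,-0.004],[0,0.004,-0.005,-0.006,-0.008,-0.004],[0,0.004,-0.005,-0.006,-0.008,-0.004],[0,0.004,-0.005,-0.006,-0.008,-0.004],[0,0.004,-0.005,-0.006,-0.008,-0.004],[0,0.004,-0.005,-0.006,-0.008,-0.004],[0,0.004,-0.005,-0.006,-0.008,-0.004],[0,0.004,-0.005,-0.006,-0.008,-0.004],[0,0.004,-0.005,-0.006,-0.008,-0.004],[0,0.004,-0.005,-0.006,-0.008,-0.004],[0,0.004,-0.005,-0.006,-0.008,-0.004],[0,0.004,-0.005,-0.006,-0.008,-0.004],[0,0.004,-0.005,-0.006,-0.008,-0.004],[0,0.004,-0.005,-0.006,-0.008,-0.004],[0,0.004,-0.005,-0.006,-0.008,-0.004],[0,0.004,-0.005,-0.006,-0.008,-0.004],[0,0.004,-0.005,-0.006,-0.008,-0.004],[0,0.004,-0.005,-0.006,-0.008,-0.004],[0,0.004,-0.005,-0.006,-0.008,-0.004]]])

```text
clock: 22.98
tool_pos: [0.6006, -0.0369, 0.3256]
eef_rot: [0.382, 0.924, 0.001, 0.001]
contact_force: [0.2, -0.2, -0.2]
opening: 0.266
finger_force: 25.0
```

Call:
play_rows(rows=[[[0,0,0,0,0,0],[0,0,0,0,0,0],[0,0,0,0,0,0],[0,0,0,0,0,0],[0,0,0,0,0,0],[0,0,0,0,0,0],[0,0,0,0,0,0],[0,0,0,0,0,0],[0,0,0,0,0,0],[0,0,0,0,0,0],[0,0,0,0,0,0],[0,0,0,0,0,0]]])

```text
clock: 23.98
tool_pos: [0.6006, -0.037, 0.3256]
eef_rot: [0.382, 0.924, 0.001, 0.001]
contact_force: [-0.5, 0.4, -0.8]
opening: 0.263
finger_force: 25.0
```

Run:
```python
from plant import *
from h import *
s=get_state()
Q=R.from_quat(s["eef_rot"]).as_matrix();L=s["tool_pos"]+Q@[0,0,.257];print("lens",L,"axis",Q[:,2],np.abs(s["qd"]).max())
g=np.load("grip.npy")
print(go(g[:3]+[0,0,.11],down(135),s,0))
```

```text
lens [ 0.60121196 -0.03688305  0.06861733] axis [ 2.52121360e-03  3.70961047e-04 -9.99996753e-01] 0.001785050983191558
[-0.068, -0.544, -0.1, 0.004, 0.003, 0.003]
```

Held for over 2.5 s at 51 mm, about 2 mm off centre. Returning the reader to its stand.

Call:
play_rows(rows=[[[0,0,-0.05,0,0,0],[-0.005,-0.03,-0.1,0,0,0],[-0.015,-0.1,-0.1,0,0,0],[-0.025,-0.18,-0.1,0,0,0],[-0.035,-0.26,-0.1,0,0,0],[-0.045,-0.34,-0.1,0,0,0],[-0.055,-0.42,-0.1,0,0,0],[-0.062,-0.49,-0.1,0.004,0.003,0],[-0.068,-0.53,-0.1,0.004,0.003,0.003],[-0.068,-0.544,-0.1,0.004,0.003,0.003],[-0.068,-0.544,-0.1,0.004,0.003,0.003],[-0.068,-0.544,-0.1,0.004,0.003,0.003]]])

```text
clock: 24.98
tool_pos: [0.4333, -0.2528, 0.375]
eef_rot: [0.382, 0.924, 0.001, 0.0]
contact_force: [0.4, 0.6, -1.5]
opening: 0.264
finger_force: 25.0
```

Run:
```python
from plant import *
from h import *
s=get_state();g=np.load("grip.npy")
print(s["opening"],go(g[:3]+[0,0,.11],down(135),s,0),go(g[:3]+[0,0,.001],down(135),s,0))
```

```text
0.26356021133230056 [-0.001, -0.002, -0.0, 0.002, -0.001, 0.002] [-0.001, -0.002, 0.218, 0.002, -0.001, 0.002]
```

Call:
play_rows(rows=[[[-0.001,-0.002,0.03,0.002,0,0],[-0.001,-0.002,0.07,0.002,0,0],[-0.001,-0.002,0.11,0.002,0,0],[-0.001,-0.002,0.15,0.002,0,0],[-0.001,-0.002,0.18,0.002,0,0],[-0.001,-0.002,0.2,0.002,0,0],[-0.001,-0.002,0.21,0.002,0,0],[-0.001,-0.002,0.216,0.002,0,0],[-0.001,-0.002,0.218,0.002,0,0],[-0.001,-0.002,0.218,0.002,0,0],[-0.001,-0.002,0.218,0.002,0,0]]])

```text
clock: 25.9
tool_pos: [0.4326, -0.2546, 0.2666]
eef_rot: [0.382, 0.924, -0.0, 0.0]
contact_force: [-1.2, -0.5, -0.2]
opening: 0.267
finger_force: 25.0
```

Lens is about 1.5 mm above the floor, so I go down 1 mm more, then release and retreat.

Call:
play_rows(rows=[[[0,0,0.001,0,0,0],[0,0,0.002,0,0,0],[0,0,0.002,0,0,0],[0,0,0.002,0,0,0]]])

```text
clock: 26.23
tool_pos: [0.4322, -0.2548, 0.2653]
eef_rot: [0.383, 0.924, -0.0, -0.0]
contact_force: [0.4, -0.3, -1.9]
opening: 0.265
finger_force: 25.0
```

Call:
play_rows(rows=[[[0,0,0,0,0,0],[0,0,0,0,0,0],[0,0,0,0,0,0],[0,0,0,0,0,0],[0,0,0,0,0,0],[0,0,-0.04,0,0,0],[0,0,-0.1,0,0,0],[0,0,-0.17,0,0,0],[0,0,-0.24,0,0,0],[0,0,-0.26,0,0,0],[0,0,-0.26,0,0,0],[0,0,-0.26,0,0,0]]], claw=0.35)

```text
clock: 27.23
tool_pos: [0.4323, -0.2542, 0.3948]
eef_rot: [0.382, 0.924, -0.0, -0.0]
contact_force: [-0.2, -0.1, -0.2]
opening: 0.652
finger_force: 0.0
```

Run:
```python
from plant import *
from h import *
s=get_state();r=snapshot("wrist");t=snapshot("top")
cv2.imwrite("pics/f.png",np.hstack([cv2.resize(r["pixels"][100:300,225:425],None,fx=2,fy=2),cv2.resize(t["pixels"][100:240,280:400],None,fx=3,fy=3,interpolation=cv2.INTER_CUBIC)[:400]]))
```

```text
(no output)
```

View pics/f.png

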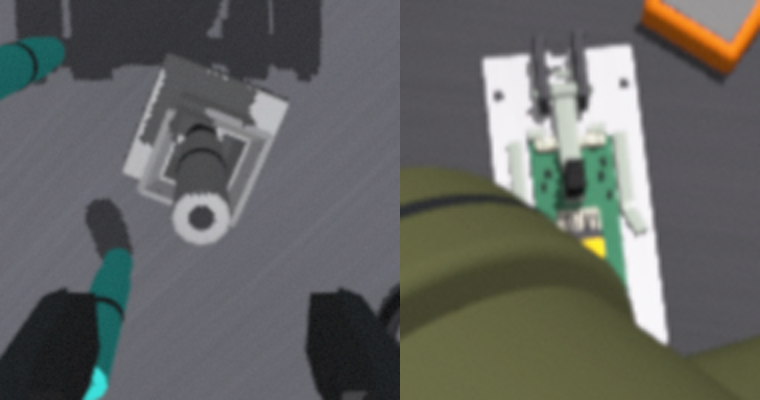

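The reader stands upright in its stand (top ring at (203,217)), and the board is home under the shut clip (lug at (573,178)). Handing in.

```bash
python3 -c "
from plant import *
print(finish_job())"
```

```text
the job is handed in; nothing more can be done
None
```

The job is handed in at about 27 s: the board is home against the stops under the closed clip, the label was held under the reader at 51 mm for over 2.5 s, and the reader is back upright in its stand; no verdict came back.

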